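# Fit a new side brush to a robot vacuum

### The job

The robot vacuum lies upside down on the coffee table to get a new side brush. Slide the blue and yellow brush out of its storage rack, from under the two rails, turn it until the three-slot socket in its underside meshes with the vacuum's orange three-winged drive shaft, slide it fully home, and then keep pressing so that the sprung shaft stays pushed down about 6 mm. Finish while still gripping the brush and holding it pressed down like that, without letting go, and leave everything else on the table where it is.

Things in the scene. Friction and masses are not known exactly. Their poses are not given: they have to be found in the camera images.
- brush: new side brush, 60 g, blue hub, three yellow arms; stands in the rack at any yaw. Origin: centre of its underside, z up along its axis. Hub skirt 38 mm across (z 0-18 mm), above it a round knob to grip, 24 mm across (z 18-48). Arms at 0, 120 and 240 deg about z from its x axis, z 4-10, reaching 50 mm from the axis, 9 mm wide (13 at the tips). Socket in the underside: see brush_seat
- brush_grip (a point): point on the brush's axis, 41 mm above its underside: with the TCP here, tool pointing down, fingertips 19 mm past the TCP clear the rack's rails by 4 mm
- brush_seat (a point): ceiling of the brush's socket, on its axis, 14 mm above its underside; rests on shaft_tip when fully home. The socket opens downward, 14 mm deep: three radial slots meeting at the axis, one under each arm (0, 120, 240 deg from x), 8 mm wide, reaching 14.5 mm from the axis
- vacuum: robot vacuum, upside down, fixed: white disc 330 mm across, 75 mm high, grey underside up. Origin: on the table under the drive shaft's axis; the disc's centre lies 120 mm from it along the vacuum's x. Two black wheels (tops 95 mm above the table) and a castor (89 mm) stick up, all at least 55 mm from the shaft's axis: a brush on the shaft clears them at any yaw
- shaft_tip (a point): top centre of the upright drive shaft: orange three-winged spline, wings at 0, 120, 240 deg about z from this point's x axis, 5 mm thick, reaching 13 mm from the axis, 15 mm tall, top edges rounded, on a black collar 32 mm across, 9 mm high. At rest the tip is 99 mm above the table, 24 mm above the vacuum's surface. The shaft does not turn
- shaft (a joint): how far the shaft is pushed down into the vacuum against its spring, m: 0 at rest, 0.008 at its stop. Starts to yield at 4 N and takes 0.8 N more per mm (10.4 N at the stop)
- rack: spare brush's rack, fixed. Origin: on the table, under its centre. Grey floor 110 (x) by 126 mm, 4 mm thick; white walls at both sides (116 mm apart) and the +x end; mouth at -x. Two clear rails (x -42 to 42 mm, 18 to 22 mm above the table, 4 mm above the arms) cover the arms; the hub stands in the 48 mm gap between. Brush lifts free once slid along -x to over 92 mm from the origin
- old_brush: the worn old side brush, same shape as the new one but grey hub and 40 mm black arms, 48 mm tall; loose; leave alone
- coaster: round wooden coaster with cork top, 100 mm across, 13 mm high, empty; loose; leave alone
- coaster2: identical coaster under the mug; leave alone
- mug: white mug, 80 mm across, 90 mm high, standing on a coaster; leave alone
- phone: phone in a clear case lying flat, 75 x 155 x 10 mm; leave alone
- remote: black TV remote, 44 x 170 x 20 mm; leave alone
- screwdriver: screwdriver lying on the table, 190 mm long; leave alone
- filter: black pleated filter cassette, 50 x 110 x 23 mm; leave alone
Not all that is in view belongs to the job. Leave any brown look-alike of the rack alone. Several things have the shape of the brush; the one meant has the colours described above.

How it is judged:
By the outcome, as a careful person would: the job done as asked, in the order asked, and still so for the second after the job is handed in, while the arm keeps its last pose, push and grip.
It also fails if it takes over 45 s, if anything falls off the work surface, if the arm or the gripper's body presses on something with over 40 N, if the wrist force passes 120 N, or if a joint passes its speed limit or range.

### The arm

A 6-joint arm with a two-finger parallel gripper is mounted at the origin on the work surface. World frame = base frame: x ahead of the robot, y to its left, z up, the work surface at z = 0. Lengths are in m, angles in rad, forces in N, time in s.
With the tool pointing down it reaches from about 0.35 to 0.775 m from the base axis. Payload 5.5 kg.
Tool frame: the origin (TCP) lies between the finger pads, 19 mm behind the fingertips; this is the grasp point; z points along the fingers, y is the line along which they close (so a half turn about z gives the same grasp; the last joint's range is limited). The gripper opens to 85 mm and grips with 20 to 120 N. Pads are 22 mm wide; open, the fingers measure 114 mm over their backs; the gripper's body (76 mm by 85 mm) begins 54 mm behind the grasp point. The pads swing forward as they close: fully open they stand 13 mm farther back than shut.
Start: joints at [-1.42, 0.313, 0.046, 1.304, 0, 1.431], TCP at [0.165, -0.551, 0.25] pointing down, gripper open.
Joint ranges: [-2.76, 2.76], [-0.86, 1.69], [-1.03, 1.26], [-2.2, 2.34], [-1.47, 1.5], [-3.14, 3.14]. Speed limits (rad/s): [2.57, 2.57, 3.14, 3.14, 3.14, 3.14].

### API

Orientations are given as a unit quaternion [w, x, y, z].
In Python, from workcell import env, read_camera gives the robot as it stands. The module is installed in compiled form; this text tells all that it offers.
- The arm moves only by the tool carry_out, never from a script. Its argument "moves" is a list of rows, each an object of numbers: "tx", "ty", "tz": the shift along the world's x, y, z in cm; "wx", "wy", "wz": the turn, a rotation vector about the world's x, y, z in rad; "claw": the closure, from -1 (fully open) to 1 (shut). A call has 1 to 8 rows; each row shifts and turns the commanded pose from where the row before left it; what a row does not reach is not made up. A row lasts 1/8 s, in which the tool goes at most 62.5 mm and 10.7 degrees, less where a joint would pass 70% of its speed; a pose out of reach is approached as far as the arm can. A call is refused whole if a number of a shift passes 6.25 or a number of a turn 0.188, either way. A call with a gripper value outside its range is refused whole. The fingers move at their own pace and stop on an object; "newtons" is the grip in N (left out, the last holds). Time passes only in rows, so rows that do not move let the fingers close. It gives the time, the measured TCP pose, the force, the opening and the grip force at its end, in the units of the state.
- env.get_state(): the state, without advancing time (a new reading comes with each control period).
- read_camera(name): name is "side" or "top" or "wrist"; returns a dict with "image" (384x512x3 uint8, blue, green, red), "z_map" (384x512 float32, m along the optical axis (not along the pixel's ray), 0 where there is no reading), "fx", "fy", "cx", "cy" (pixels), "camera_from_world" (4x4, takes a point from world to camera coordinates); the wrist camera has in their place "hand_eye" (4x4, takes a point from camera to tool coordinates, whose origin is the TCP and whose axes are the flange's). Camera axes: x right, y down, z forward; pixel columns grow to the right and rows downward; lengths in m; the calibration is good to about 2 mm. A picture is of the moment at which its call begins: read the wrist's pose just before it.
- env.hand_in(): hands the job in; it is judged then, once.
The state is a dict: "clock": time; "joint_pos": joint angles; "qvel": joint speeds; "tau": joint torques, N m; "tcp_pos": TCP position; "orientation": TCP orientation; "wrist_force": force on the tool from outside, world axes, zero at the start; "ft_torque": the same for the moment, N m; "finger_gap": finger opening in m; "grip_force": force on a finger pad.
Only numpy, scipy, OpenCV 4.12 (cv2) and the standard library are available. Lean on these libraries where they do the work, as an engineer would, in place of code of your own. Each camera call takes 0.05 s, during which the arm holds its last target. There are 200 camera calls.

## Working session

There is one attempt and no reset: what is moved stays moved. The work goes in short steps, Python scripts to look and compute and a tool call to move; the robot and the scene stay as the last step left them, time stands still between calls to the robot, and variables do not carry over. Pictures are saved under pics/ and viewed, at most 10 in all, crops included, and the job is handed in when it is done.

Besides the shell and the picture viewer there is one more tool, called after "Request:" by a JSON object that holds its "op" and its "data", one argument or row to a line. carry_out: Moves the arm, as the interface text tells. Its arguments: {"type":"object","properties":{"moves":{"type":"array","items":{"type":"object","properties":{"tx":{"type":"number"},"ty":{"type":"number"},"tz":{"type":"number"},"wx":{"type":"number"},"wy":{"type":"number"},"wz":{"type":"number"},"claw":{"type":"number"}}}},"newtons":{"type":"number"}},"required":["moves"]}

```bash
mkdir -p pics
cat > h.py <<'E'
import numpy as np,cv2
from workcell import env,read_camera
from scipy.spatial.transform import Rotation as R
def look(name):
    s=env.get_state(); c=read_camera(name)
    if name=="wrist":
        q=s["orientation"]; T=np.eye(4); T[:3,:3]=R.from_quat([q[1],q[2],q[3],q[0]]).as_matrix(); T[:3,3]=s["tcp_pos"]
        c["W"]=T@c["hand_eye"]
    else: c["W"]=np.linalg.inv(c["camera_from_world"])
    return c
def cloud(c):
    z=c["z_map"]; v,u=np.indices(z.shape)
    P=np.stack([(u-c["cx"])/c["fx"]*z,(v-c["cy"])/c["fy"]*z,z],-1)
    return P@c["W"][:3,:3].T+c["W"][:3,3]
def st():
    s=env.get_state(); print({k:np.round(s[k],4).tolist() for k in ["clock","joint_pos","tcp_pos","orientation","wrist_force","finger_gap","grip_force"]})
E
python3 - <<'E'
from h import *
import pickle
st()
for n in ["top","side","wrist"]:
    c=look(n); cv2.imwrite(f"pics/{n}0.png",c["image"]); pickle.dump(c,open(f"{n}0.pkl","wb")); print(n,c["fx"],c["W"].round(3).tolist())
E
```

```text
{'clock': 0.0, 'joint_pos': [-1.4196, 0.314, 0.045, 1.3036, 0.0, 1.4312], 'tcp_pos': [0.1648, -0.5504, 0.2491], 'orientation': [-0.0009, 0.9894, 0.1449, 0.0], 'wrist_force': [-0.4668, -0.5317, -0.6917], 'finger_gap': 0.0853, 'grip_force': 0.0}
top 478.3302596999705 [[0.016, -0.999, 0.05, 0.44], [-1.0, -0.016, 0.002, -0.016], [-0.001, -0.05, -0.999, 1.637], [0.0, 0.0, 0.0, 1.0]]
side 403.4465192026655 [[-0.966, -0.118, 0.229, 0.215], [-0.257, 0.509, -0.821, 1.115], [-0.019, -0.852, -0.522, 0.813], [0.0, 0.0, 0.0, 1.0]]
wrist 282.9180055604457 [[0.287, -0.916, -0.281, 0.236], [-0.958, -0.275, -0.082, -0.53], [-0.002, 0.292, -0.956, 0.374], [0.0, 0.0, 0.0, 1.0]]
```

View pics/top0.png

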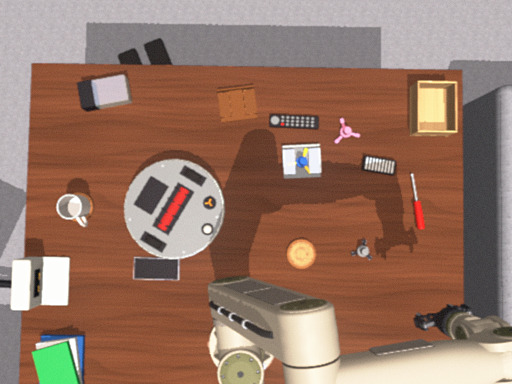

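View pics/side0.png

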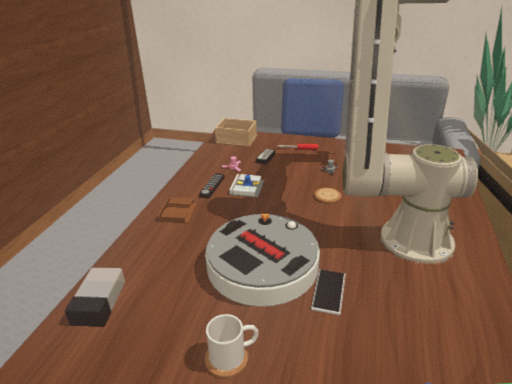

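Candidates for the brush in the top view are blue/yellow in the white rack (303,161), pink (347,131) and grey/black old (363,250). I choose the blue/yellow one. The brown rack look-alike is at (237,103). The orange shaft is at (210,202).

Run:
```python
from h import *
import pickle
rays={}
for n in ["top","side"]:
    c=pickle.load(open(n+"0.pkl","rb")); P=cloud(c); I=cv2.cvtColor(c["image"],cv2.COLOR_BGR2HSV)
    roi={"top":{"blue":(285,140,325,182),"orange":(200,193,220,212)},"side":{"blue":(228,170,266,198),"orange":(255,208,275,226)}}[n]
    for k,(h0,h1) in {"blue":(100,125),"orange":(3,22)}.items():
        a,b,e,f=roi[k]; m=np.zeros(I.shape[:2],bool); H=I[b:f,a:e]
        m[b:f,a:e]=(H[...,0]>=h0)&(H[...,0]<=h1)&(H[...,1]>110)&(H[...,2]>60)
        v,u=np.nonzero(m); p=P[m]; 
        print(n,k,m.sum(),"px",u.mean().round(1),v.mean().round(1),"med",np.median(p,0).round(4),"zmax",np.percentile(p[:,2],95).round(4))
        d=c["W"][:3,:3]@[(u.mean()-c["cx"])/c["fx"],(v.mean()-c["cy"])/c["fy"],1]
        rays.setdefault(k,[]).append((c["W"][:3,3],d/np.linalg.norm(d)))
    if n=="top":
        a=cv2.resize(c["image"][135:190,275:330],(440,440),interpolation=cv2.INTER_CUBIC)
        b=cv2.resize(c["image"][180:225,185:230],(360,440),interpolation=cv2.INTER_CUBIC)
        cv2.imwrite("pics/crop0.png",np.hstack([a,b]))
        roi=P[135:190,275:330].reshape(-1,3); q=roi[(roi[:,2]>0.03)]
        print("rack hi",q.min(0),q.max(0))
for k,r in rays.items():
    A=sum(np.eye(3)-np.outer(d,d) for o,d in r); B=sum((np.eye(3)-np.outer(d,d))@o for o,d in r); x=np.linalg.solve(A,B)
    print(k,"tri",x.round(4),[np.linalg.norm(np.cross(x-o,d)).round(4) for o,d in r])
```

```text
top blue 89 px 301.2 161.4 med [ 0.6144 -0.1895  0.0347] zmax 0.0552
top orange 42 px 208.9 202.0 med [0.4705 0.1127 0.0923] zmax 0.103
rack hi [ 0.44029879 -0.24898284  0.03006301] [ 0.67204612 -0.01641596  1.63738751]
side blue 55 px 247.6 180.8 med [ 0.6132 -0.1832  0.0347] zmax 0.0559
side orange 167 px 264.6 212.3 med [ 0.4967 -0.0421  0.0029] zmax 0.0997
blue tri [ 0.6151 -0.1893  0.0332] [np.float64(0.0001), np.float64(0.0001)]
orange tri [0.4713 0.1125 0.1076] [np.float64(0.0003), np.float64(0.0003)]
```

View pics/crop0.png

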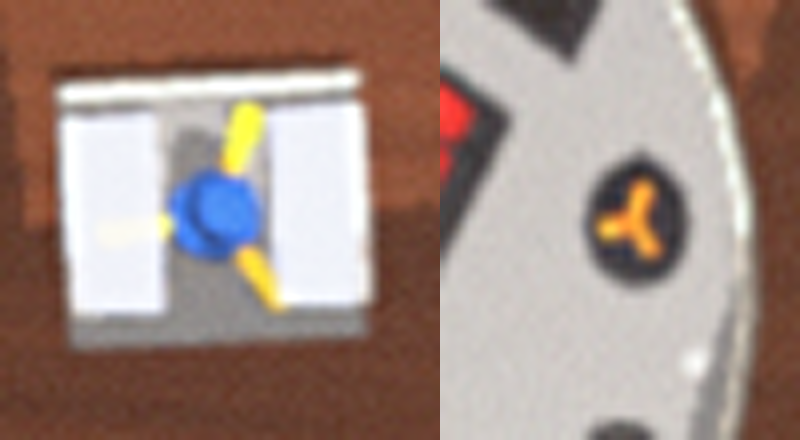

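Crop: the blue-hub, yellow-armed brush sits in the white rack (centre about (212,215)), mouth toward world -x. The three orange wings on the right are centred about (633,218). The choice is confirmed. First I move to the shaft for a close measurement.

Request:
{"op": "carry_out", "data": {
  "moves": [
    {"tx":3.6,"ty":4.7,"wz":0.18},
    {"tx":3.6,"ty":4.7,"wz":0.18},
    {"tx":3.6,"ty":4.7,"wz":0.18},
    {"tx":3.6,"ty":4.7,"wz":0.18},
    {"tx":3.6,"ty":4.7},
    {"tx":3.6,"ty":4.7},
    {"tx":3.6,"ty":4.7},
    {"tx":0.8,"ty":5.5}
  ]
}}

```text
invalid input at $.moves[0]: expected keys tx, ty, tz, wx, wy, wz, claw
```

Request:
{"op": "carry_out", "data": {
  "moves": [
    {"tx":0.8,"ty":5.5},
    {"tx":0.8,"ty":5.5},
    {"tx":0.8,"ty":5.5,"tz":-1},
    {"tx":0.8,"ty":5.5,"tz":-1},
    {"tx":0.8,"ty":5.0,"tz":-1},
    {}
  ]
}}

```text
invalid input at $.moves[0]: expected keys tx, ty, tz, wx, wy, wz, claw
```

Run:
```python
from h import *
import pickle
st()
c=look("wrist"); pickle.dump(c,open("w1.pkl","wb")); cv2.imwrite("pics/w1.png",c["image"])
P=cloud(c);I=cv2.cvtColor(c["image"],cv2.COLOR_BGR2HSV)
m=(I[...,0]>=5)&(I[...,0]<=22)&(I[...,1]>150)&(I[...,2]>120)&(P[...,2]>0.08)&(P[...,2]<.115)
n,l,s,ce=cv2.connectedComponentsWithStats(m.astype(np.uint8)); print(s[1:],ce[1:])
```

```text
{'clock': 0.15, 'joint_pos': [-1.4196, 0.3138, 0.0452, 1.3036, -0.0, 1.4312], 'tcp_pos': [0.1648, -0.5505, 0.2493], 'orientation': [-0.0007, 0.9894, 0.1449, -0.0], 'wrist_force': [-0.418, -0.2284, -0.4633], 'finger_gap': 0.0853, 'grip_force': 0.0}
[] []
```

View pics/w1.png

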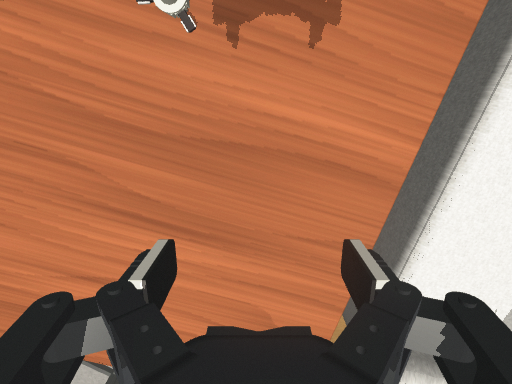

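The moves were refused because every key is required. This view is still the start pose: bare table, with the old brush at the top (170,5) and the fingers at the bottom.

Request:
{"op": "carry_out", "data": {
  "moves": [
    {"tx":3.6,"ty":4.7,"tz":0,"wx":0,"wy":0,"wz":0.18,"claw":-1},
    {"tx":3.6,"ty":4.7,"tz":0,"wx":0,"wy":0,"wz":0.18,"claw":-1},
    {"tx":3.6,"ty":4.7,"tz":0,"wx":0,"wy":0,"wz":0.18,"claw":-1},
    {"tx":3.6,"ty":4.7,"tz":0,"wx":0,"wy":0,"wz":0.18,"claw":-1},
    {"tx":3.6,"ty":4.7,"tz":0,"wx":0,"wy":0,"wz":0,"claw":-1},
    {"tx":3.6,"ty":4.7,"tz":0,"wx":0,"wy":0,"wz":0,"claw":-1},
    {"tx":3.6,"ty":4.7,"tz":0,"wx":0,"wy":0,"wz":0,"claw":-1},
    {"tx":0.8,"ty":5.5,"tz":0,"wx":0,"wy":0,"wz":0,"claw":-1}
  ]
}}

```text
clock: 1.2
tcp_pos: [0.4266, -0.1655, 0.2498]
orientation: [0.0, 0.875, 0.484, 0.0]
wrist_force: [0.6, -0.1, 0.2]
finger_gap: 0.0853
grip_force: 0.0
```

Request:
{"op": "carry_out", "data": {
  "moves": [
    {"tx":0.8,"ty":5.5,"tz":0,"wx":0,"wy":0,"wz":0,"claw":-1},
    {"tx":0.8,"ty":5.5,"tz":0,"wx":0,"wy":0,"wz":0,"claw":-1},
    {"tx":0.8,"ty":5.5,"tz":-1,"wx":0,"wy":0,"wz":0,"claw":-1},
    {"tx":0.8,"ty":5.5,"tz":-1,"wx":0,"wy":0,"wz":0,"claw":-1},
    {"tx":0.8,"ty":5.0,"tz":-1,"wx":0,"wy":0,"wz":0,"claw":-1},
    {"tx":0,"ty":0,"tz":0,"wx":0,"wy":0,"wz":0,"claw":-1}
  ]
}}

```text
clock: 1.95
tcp_pos: [0.4642, 0.1061, 0.2191]
orientation: [-0.001, 0.874, 0.487, -0.001]
wrist_force: [0.1, -1.1, 0.5]
finger_gap: 0.0855
grip_force: 0.0
```

Run:
```python
from h import *
import pickle
st()
c=look("wrist"); pickle.dump(c,open("w1.pkl","wb")); cv2.imwrite("pics/w2.png",c["image"])
P=cloud(c);I=cv2.cvtColor(c["image"],cv2.COLOR_BGR2HSV)
m=(I[...,0]>=5)&(I[...,0]<=22)&(I[...,1]>150)&(I[...,2]>120)&(P[...,2]>0.08)&(P[...,2]<.115)
n,l,s,ce=cv2.connectedComponentsWithStats(m.astype(np.uint8)); print(s[1:],ce[1:])
```

```text
{'clock': 1.95, 'joint_pos': [0.0556, 0.1365, -0.2574, 1.1784, 0.0004, 2.1807], 'tcp_pos': [0.4642, 0.1061, 0.2191], 'orientation': [-0.0005, 0.8736, 0.4866, -0.0006], 'wrist_force': [0.0964, -1.0599, 0.5302], 'finger_gap': 0.0855, 'grip_force': 0.0}
[[250 164  26  29 305]] [[261.29836066 176.36393443]]
```

View pics/w2.png

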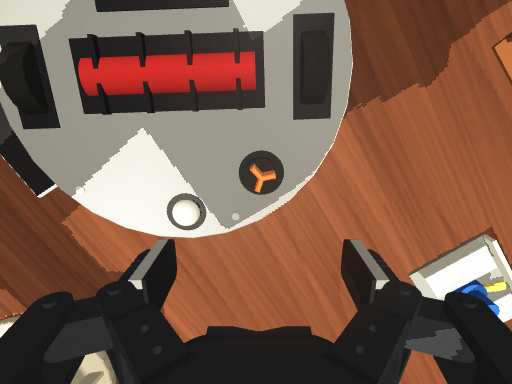

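The wrist view shows the shaft's orange wings at (261,176). I fit its centre and yaw from depth.

```bash
cat > fit.py <<'E'
from h import *
from scipy.optimize import minimize
def fit3(xy,half,r,x0=None):
    # best centre/yaw of 3 wings (half-width, reach) covering points xy; soft distance to wing template
    def cost(p):
        d=(xy-p[:2]); best=np.full(len(xy),9.)
        for k in range(3):
            a=p[2]+k*2*np.pi/3; e=np.array([np.cos(a),np.sin(a)]); s=d@e; t=d@[-e[1],e[0]]
            best=np.minimum(best,np.abs(t)/half*0.5+np.maximum(s-r,0)/half*2+np.maximum(-s,0)/half)
        return np.mean(np.minimum(best,4)**2)
    c=xy.mean(0) if x0 is None else x0
    R_=[minimize(cost,[c[0],c[1],a],method="Nelder-Mead",options=dict(xatol=1e-6,fatol=1e-9,maxiter=3000,initial_simplex=[[c[0],c[1],a],[c[0]+.003,c[1],a],[c[0],c[1]+.003,a],[c[0],c[1],a+.2]])) for a in np.radians([-60,-30,0,30])]
    b=min(R_,key=lambda r:r.fun); return b.x[:2].round(4),np.degrees((b.x[2]+np.pi/3)%(2*np.pi/3)-np.pi/3).round(1),b.fun.round(3)
def plane_xy(c,m,z):
    v,u=np.nonzero(m); d=np.stack([(u-c["cx"])/c["fx"],(v-c["cy"])/c["fy"],np.ones(len(u))],-1)@c["W"][:3,:3].T; o=c["W"][:3,3]
    return (o+d*((z-o[2])/d[:,2])[:,None])[:,:2]
E
python3 - <<'E'
from fit import *
import pickle
for f in ["w1.pkl","top0.pkl"]:
    c=pickle.load(open(f,"rb"));P=cloud(c);I=cv2.cvtColor(c["image"],cv2.COLOR_BGR2HSV)
    m=(I[...,0]>=5)&(I[...,0]<=22)&(I[...,1]>150)&(I[...,2]>120)&(abs(P[...,0]-.47)<.03)&(abs(P[...,1]-.112)<.03)
    z=P[m][:,2]; print(f,m.sum(),"z pct",np.percentile(z,[5,25,50,75,95,99]).round(4))
    t=m&(P[...,2]>.094); print("depth",t.sum(),P[t].mean(0).round(4),fit3(P[t][:,:2],.0025,.013)); print("plane.098",fit3(plane_xy(c,t,.0985),.0025,.013),"all",fit3(plane_xy(c,m,.0985),.0025,.013))
    k=(abs(P[...,0]-.47)<.05)&(abs(P[...,1]-.112)<.05)&(P[...,2]>.06); print("surface z",np.median(P[k][:,2]).round(4))
    g=(I[...,2]<90)&(abs(P[...,0]-.47)<.025)&(abs(P[...,1]-.112)<.025)&(P[...,2]>.080)&(P[...,2]<.088); print("collar",g.sum(),P[g].mean(0).round(4),(P[g].min(0)/2+P[g].max(0)/2).round(4))
E
```

```text
w1.pkl 306 z pct [0.087  0.0959 0.0983 0.0992 0.1003 0.101 ]
depth 244 [0.4717 0.1136 0.0985] (array([0.4714, 0.1134]), np.float64(-20.0), np.float64(0.088))
plane.098 (array([0.4715, 0.1135]), np.float64(-19.9), np.float64(0.098)) all (array([0.4717, 0.1143]), np.float64(-19.9), np.float64(0.167))
surface z 0.2712
collar 573 [0.4716 0.1144 0.0844] [0.4712 0.113  0.0833]
top0.pkl 27 z pct [0.0795 0.0923 0.098  0.101  0.1029 0.1037]
depth 19 [0.4713 0.1146 0.0996] (array([0.4715, 0.1143]), np.float64(-20.9), np.float64(0.111))
plane.098 (array([0.4716, 0.1144]), np.float64(-20.6), np.float64(0.11)) all (array([0.4718, 0.113 ]), np.float64(-20.9), np.float64(0.205))
surface z 0.0753
collar 24 [0.4729 0.1111 0.0836] [0.4724 0.1127 0.0838]
```

Request:
{"op": "carry_out", "data": {
  "moves": [
    {"tx":2.6,"ty":-5.5,"tz":0,"wx":0,"wy":0,"wz":0,"claw":-1},
    {"tx":0,"ty":0,"tz":0,"wx":0,"wy":0,"wz":0,"claw":-1}
  ]
}}

```text
clock: 2.25
tcp_pos: [0.4924, 0.0443, 0.2202]
orientation: [0.001, 0.876, 0.482, 0.0]
wrist_force: [0.3, 0.3, 0.4]
finger_gap: 0.0855
grip_force: 0.0
```

Run:
```python
from fit import *
import pickle
c=look("wrist"); pickle.dump(c,open("w2.pkl","wb")); P=cloud(c);I=cv2.cvtColor(c["image"],cv2.COLOR_BGR2HSV)
m=(I[...,0]>=5)&(I[...,0]<=22)&(I[...,1]>150)&(I[...,2]>120)&(abs(P[...,0]-.47)<.03)&(abs(P[...,1]-.112)<.03)
z=P[m][:,2]; print(m.sum(),"z pct",np.percentile(z,[5,25,50,75,95,99]).round(4))
t=m&(P[...,2]>.094); print("depth",t.sum(),P[t].mean(0).round(4),fit3(P[t][:,:2],.0025,.013)); print("plane.098",fit3(plane_xy(c,t,.0985),.0025,.013),"all",fit3(plane_xy(c,m,.0985),.0025,.013))
rays=[]
for f in ["w1.pkl","w2.pkl"]:
    c=pickle.load(open(f,"rb"));P=cloud(c);I=cv2.cvtColor(c["image"],cv2.COLOR_BGR2HSV)
    m=(I[...,0]>=5)&(I[...,0]<=22)&(I[...,1]>150)&(I[...,2]>120)&(abs(P[...,0]-.47)<.03)&(abs(P[...,1]-.112)<.03)&(P[...,2]>.094)
    v,u=np.nonzero(m); d=c["W"][:3,:3]@[(u.mean()-c["cx"])/c["fx"],(v.mean()-c["cy"])/c["fy"],1]; rays.append((c["W"][:3,3],d/np.linalg.norm(d)))
A=sum(np.eye(3)-np.outer(d,d) for o,d in rays); B=sum((np.eye(3)-np.outer(d,d))@o for o,d in rays); print("tri",np.linalg.solve(A,B).round(4))
st()
```

```text
335 z pct [0.0872 0.0964 0.0984 0.0993 0.1001 0.1006]
depth 272 [0.4717 0.1129 0.0985] (array([0.4716, 0.1129]), np.float64(-19.9), np.float64(0.085))
plane.098 (array([0.4718, 0.1128]), np.float64(-19.9), np.float64(0.092)) all (array([0.4726, 0.1127]), np.float64(-19.7), np.float64(0.152))
tri [0.4713 0.1131 0.0962]
{'clock': 2.3, 'joint_pos': [-0.0702, 0.1676, -0.2176, 1.1855, -0.0003, 2.0656], 'tcp_pos': [0.4914, 0.0455, 0.2201], 'orientation': [0.0002, 0.8762, 0.482, 0.0], 'wrist_force': [-0.5051, 0.1826, 1.365], 'finger_gap': 0.0852, 'grip_force': 0.0}
```

Request:
{"op": "carry_out", "data": {
  "moves": [
    {"tx":2.5,"ty":-4.7,"tz":-1,"wx":0,"wy":0,"wz":0,"claw":-1},
    {"tx":2.5,"ty":-4.7,"tz":-1,"wx":0,"wy":0,"wz":0,"claw":-0.6},
    {"tx":2.5,"ty":-4.7,"tz":-1,"wx":0,"wy":0,"wz":0,"claw":-0.4},
    {"tx":2.5,"ty":-4.7,"tz":-1,"wx":0,"wy":0,"wz":0,"claw":-0.4},
    {"tx":2.5,"ty":-4.7,"tz":-1,"wx":0,"wy":0,"wz":0,"claw":-0.4},
    {"tx":0,"ty":0,"tz":0,"wx":0,"wy":0,"wz":0,"claw":-0.4}
  ]
}}

```text
clock: 3.05
tcp_pos: [0.6159, -0.1904, 0.1682]
orientation: [-0.0, 0.876, 0.482, -0.001]
wrist_force: [-1.0, 0.4, 0.2]
finger_gap: 0.0595
grip_force: 0.0
```

```bash
cat > br.py <<'E'
from fit import *
def brush(c,x0=(.615,-.189),rad=.06):
    P=cloud(c);I=cv2.cvtColor(c["image"],cv2.COLOR_BGR2HSV)
    near=np.hypot(P[...,0]-x0[0],P[...,1]-x0[1])<rad
    b=near&(I[...,0]>=100)&(I[...,0]<=125)&(I[...,1]>110)&(I[...,2]>60)
    zt=np.percentile(P[b][:,2],95) if b.sum() else 0
    t=b&(P[...,2]>zt-.004)
    print("blue",b.sum(),"top z",np.round(zt,4),t.sum(),"top mean",P[t].mean(0).round(4))
    cen,rr=cv2.minEnclosingCircle(P[t][:,:2].astype(np.float32)); print("circle",np.round(cen,4),round(rr,4))
    y=near&(I[...,0]>=20)&(I[...,0]<=35)&(I[...,1]>90)&(I[...,2]>90)
    print("yellow",y.sum(),"z",np.percentile(P[y][:,2],[5,50,95]).round(4))
    hub=P[t][:,:2].mean(0)
    for z in (.010,.014): print("arms plane",z,fit3(plane_xy(c,y,z),.005,.05,hub))
    print("arms depth",fit3(P[y][:,:2],.005,.05,hub))
    return P,I
E
python3 - <<'E'
from br import *
import pickle
st(); c=look("wrist"); pickle.dump(c,open("w3.pkl","wb")); cv2.imwrite("pics/w3.png",c["image"]); brush(c)
P=cloud(c); print("white wall pts", )
E
```

```text
{'clock': 3.05, 'joint_pos': [-0.4241, 0.4812, 0.0953, 1.1864, -0.0004, 1.7116], 'tcp_pos': [0.6159, -0.1904, 0.1682], 'orientation': [-0.0005, 0.8762, 0.482, -0.0006], 'wrist_force': [-1.0143, 0.4061, 0.2342], 'finger_gap': 0.0595, 'grip_force': 0.0}
blue 985 top z 0.0531 495 top mean [ 0.6168 -0.1923  0.0524]
circle [ 0.6167 -0.1924] 0.0118
yellow 563 z [0.0121 0.0142 0.0154]
arms plane 0.01 (array([ 0.6165, -0.1926]), np.float64(-20.3), np.float64(0.116))
arms plane 0.014 (array([ 0.6167, -0.1917]), np.float64(-20.1), np.float64(0.111))
arms depth (array([ 0.6167, -0.1917]), np.float64(-20.1), np.float64(0.11))
white wall pts
```

View pics/w3.png

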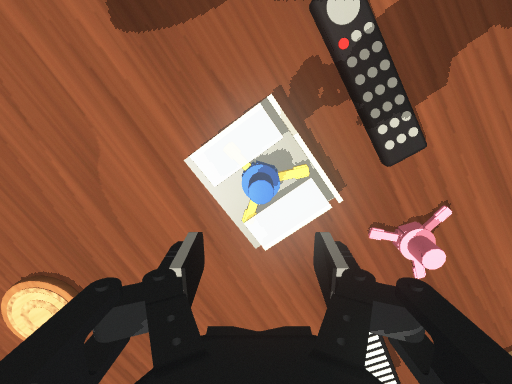

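Wrist view: brush hub at (262,187), arms toward (307,172) and (248,215); the pink look-alike is at (420,245). The two yaws agree suspiciously well, so I check them with rectified overlays and get the rack's yaw at the same time.

Run:
```python
from h import *
import pickle
out=[]
for f,cx,cy,z,yaw,w,L in [("w2.pkl",.4716,.1131,.099,-20,.018,.013),("w3.pkl",.6167,-.192,.014,-20.1,.075,.05)]:
    c=pickle.load(open(f,"rb")); n=400; Wi=np.linalg.inv(c["W"]); K=np.array([[c["fx"],0,c["cx"]],[0,c["fy"],c["cy"]],[0,0,1]])
    # out px (i=col,j=row): x=cx+w-(2w/n)j ; y=cy+w-(2w/n)i
    s=2*w/n; A=np.array([[0,-s,cx+w],[-s,0,cy+w],[0,0,z],[0,0,1]])
    H=K@Wi[:3]@A
    im=cv2.warpPerspective(c["image"],H,(n,n),flags=cv2.INTER_LINEAR|cv2.WARP_INVERSE_MAP)
    for k in range(3):
        a=np.radians(yaw+120*k); cv2.line(im,(n//2,n//2),(int(n/2-L*np.sin(a)/s),int(n/2-L*np.cos(a)/s)),(0,0,0),1)
    out.append(im)
    if f=="w3.pkl":
        P=cloud(c); I=c["image"].astype(int)
        m=(np.hypot(P[...,0]-cx,P[...,1]-cy)<.1)&(P[...,2]>.016)&(P[...,2]<.06)&(I.min(-1)>150)
        m=cv2.morphologyEx(m.astype(np.uint8),cv2.MORPH_OPEN,np.ones((3,3)))>0
        q=P[m]; print(len(q),"z",np.percentile(q[:,2],[1,5,50,95,99]).round(4)); r=cv2.minAreaRect(q[:,:2].astype(np.float32)*1000); print(r); 
        g=(np.hypot(P[...,0]-cx,P[...,1]-cy)<.1)&(P[...,2]>.0025)&(P[...,2]<.05)&(I.max(-1)-I.min(-1)<40)&(I.min(-1)>80); g=cv2.morphologyEx(g.astype(np.uint8),cv2.MORPH_OPEN,np.ones((3,3)))>0
        print("all rack",cv2.minAreaRect(P[g][:,:2].astype(np.float32)*1000))
cv2.imwrite("pics/rect.png",np.hstack(out))
```

```text
7125 z [0.0208 0.0213 0.0224 0.0236 0.024 ]
((625.1307373046875, -192.63638305664062), (96.88945770263672, 126.07978820800781), 3.667724370956421)
all rack ((618.4657592773438, -193.05030822753906), (109.80517578125, 126.15523529052734), 3.491834878921509)
```

View pics/rect.png

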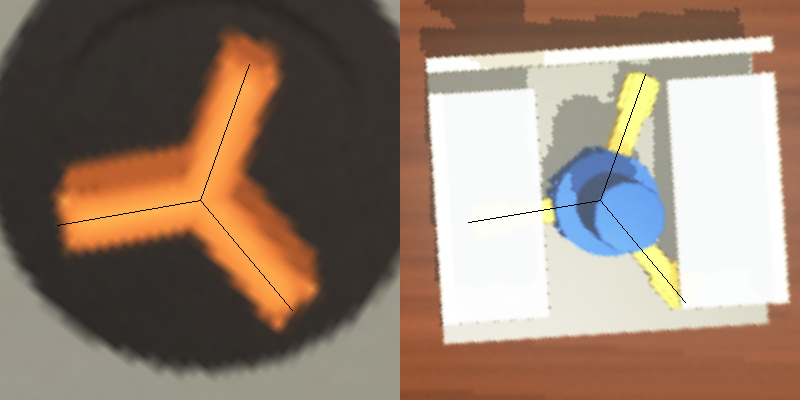

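Both overlays line up: shaft about -20°, brush about -20°, rack yaw 3.5° with its mouth along -x. I descend and grip.

Request:
{"op": "carry_out", "data": {
  "moves": [
    {"tx":0.1,"ty":-0.2,"tz":-5,"wx":0,"wy":0,"wz":0,"claw":-0.4},
    {"tx":0,"ty":0,"tz":-5,"wx":0,"wy":0,"wz":0,"claw":-0.4},
    {"tx":0,"ty":0,"tz":-1.8,"wx":0,"wy":0,"wz":0,"claw":-0.4},
    {"tx":0,"ty":0,"tz":0,"wx":0,"wy":0,"wz":0,"claw":-0.4}
  ],
  "newtons": 60
}}

```text
clock: 3.6
tcp_pos: [0.6159, -0.1877, 0.0518]
orientation: [-0.001, 0.875, 0.485, -0.001]
wrist_force: [0.8, 0.6, 0.5]
finger_gap: 0.0597
grip_force: 0.0
```

Request:
{"op": "carry_out", "data": {
  "moves": [
    {"tx":0,"ty":-0.2,"tz":-0.6,"wx":0,"wy":0,"wz":0,"claw":-0.4},
    {"tx":0,"ty":0,"tz":0,"wx":0,"wy":0,"wz":0,"claw":-0.4}
  ]
}}

```text
clock: 3.85
tcp_pos: [0.6178, -0.1914, 0.0476]
orientation: [0.001, 0.875, 0.484, 0.001]
wrist_force: [-0.7, 0.2, 0.6]
finger_gap: 0.0598
grip_force: 0.0
```

Run:
```python
from h import *
st()
for i in range(5):
    read_camera("top"); print(env.get_state()["tcp_pos"])
```

```text
{'clock': 3.85, 'joint_pos': [-0.4244, 0.5688, -0.0725, 0.9267, -0.0001, 1.7065], 'tcp_pos': [0.6178, -0.1914, 0.0476], 'orientation': [0.0011, 0.875, 0.4841, 0.0008], 'wrist_force': [-0.7271, 0.2215, 0.6386], 'finger_gap': 0.0598, 'grip_force': 0.0}
[ 0.61772624 -0.19133915  0.04749079]
[ 0.61762772 -0.19128556  0.047341  ]
[ 0.61747572 -0.19122924  0.04713151]
[ 0.61733988 -0.19115486  0.04687634]
[ 0.61719606 -0.19108629  0.04664869]
```

Request:
{"op": "carry_out", "data": {
  "moves": [
    {"tx":0,"ty":0,"tz":-0.1,"wx":0,"wy":0,"wz":0,"claw":1},
    {"tx":0,"ty":0,"tz":0,"wx":0,"wy":0,"wz":0,"claw":1},
    {"tx":0,"ty":0,"tz":0,"wx":0,"wy":0,"wz":0,"claw":1},
    {"tx":0,"ty":0,"tz":0,"wx":0,"wy":0,"wz":0,"claw":1}
  ],
  "newtons": 60
}}

```text
clock: 4.6
tcp_pos: [0.617, -0.1909, 0.0451]
orientation: [0.0, 0.875, 0.484, 0.0]
wrist_force: [0.1, -1.4, 1.8]
finger_gap: 0.022
grip_force: 58.9
```

Request:
{"op": "carry_out", "data": {
  "moves": [
    {"tx":0,"ty":0,"tz":0.15,"wx":0,"wy":0,"wz":0,"claw":1},
    {"tx":-1.5,"ty":-0.09,"tz":0,"wx":0,"wy":0,"wz":0,"claw":1},
    {"tx":-1.5,"ty":-0.09,"tz":0,"wx":0,"wy":0,"wz":0,"claw":1},
    {"tx":-1.5,"ty":-0.09,"tz":0,"wx":0,"wy":0,"wz":0,"claw":1},
    {"tx":-1.5,"ty":-0.09,"tz":0,"wx":0,"wy":0,"wz":0,"claw":1},
    {"tx":-1.5,"ty":-0.09,"tz":0,"wx":0,"wy":0,"wz":0,"claw":1},
    {"tx":-1.5,"ty":-0.09,"tz":0,"wx":0,"wy":0,"wz":0,"claw":1},
    {"tx":-1.5,"ty":-0.1,"tz":0,"wx":0,"wy":0,"wz":0,"claw":1}
  ]
}}

```text
clock: 5.6
tcp_pos: [0.511, -0.1973, 0.0465]
orientation: [-0.0, 0.875, 0.484, -0.0]
wrist_force: [-0.5, -0.2, -0.0]
finger_gap: 0.0223
grip_force: 58.8
```

Request:
{"op": "carry_out", "data": {
  "moves": [
    {"tx":0,"ty":0,"tz":0,"wx":0,"wy":0,"wz":0,"claw":1}
  ]
}}

```text
clock: 5.72
tcp_pos: [0.5106, -0.1972, 0.0465]
orientation: [-0.0, 0.875, 0.484, -0.0]
wrist_force: [0.3, -0.3, -0.2]
finger_gap: 0.0219
grip_force: 58.8
```

Run:
```python
from br import *
st(); c=look("wrist"); cv2.imwrite("pics/w4.png",c["image"])
brush(c,(.513,-.197))
```

```text
{'clock': 5.725, 'joint_pos': [-0.5152, 0.4083, -0.3481, 0.8153, -0.0, 1.6164], 'tcp_pos': [0.5106, -0.1972, 0.0465], 'orientation': [-0.0004, 0.8752, 0.4838, -0.0003], 'wrist_force': [0.3019, -0.2576, -0.2205], 'finger_gap': 0.0219, 'grip_force': 58.7829}
blue 3755 top z 0.0544 1733 top mean [ 0.5106 -0.1976  0.0536]
circle [ 0.5106 -0.1988] 0.0124
yellow 2173 z [0.0134 0.0155 0.0166]
arms plane 0.01 (array([ 0.5092, -0.2003]), np.float64(-18.8), np.float64(0.133))
arms plane 0.014 (array([ 0.5104, -0.199 ]), np.float64(-18.6), np.float64(0.118))
arms depth (array([ 0.5109, -0.1984]), np.float64(-18.6), np.float64(0.116))
```

View pics/w4.png

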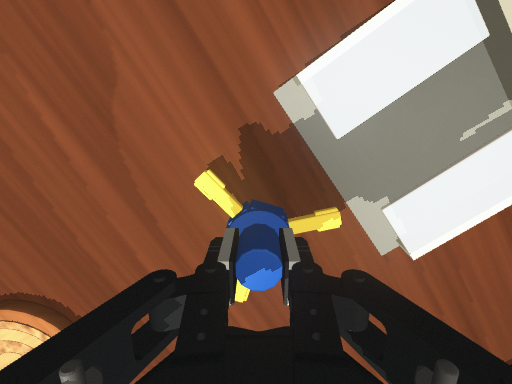

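The brush is gripped and out of the rack mouth, arms at (210,190), (330,218) and (242,293). I lift and carry it over the shaft.

Request:
{"op": "carry_out", "data": {
  "moves": [
    {"tx":0,"ty":0,"tz":5.2,"wx":0,"wy":0,"wz":0,"claw":1},
    {"tx":0,"ty":0,"tz":5.2,"wx":0,"wy":0,"wz":0,"claw":1},
    {"tx":-0.6,"ty":3,"tz":4,"wx":0,"wy":0,"wz":-0.02,"claw":1},
    {"tx":-0.6,"ty":5.2,"tz":0,"wx":0,"wy":0,"wz":0,"claw":1},
    {"tx":-0.6,"ty":5.2,"tz":0,"wx":0,"wy":0,"wz":0,"claw":1},
    {"tx":-0.6,"ty":5.2,"tz":0,"wx":0,"wy":0,"wz":0,"claw":1},
    {"tx":-0.7,"ty":5.2,"tz":0,"wx":0,"wy":0,"wz":0,"claw":1},
    {"tx":-0.7,"ty":5.2,"tz":0,"wx":0,"wy":0,"wz":0,"claw":1}
  ]
}}

```text
clock: 6.78
tcp_pos: [0.4743, 0.0946, 0.1909]
orientation: [0.0, 0.88, 0.475, 0.001]
wrist_force: [1.1, -1.3, -0.4]
finger_gap: 0.0221
grip_force: 59.0
```

Request:
{"op": "carry_out", "data": {
  "moves": [
    {"tx":-0.1,"ty":2,"tz":-3,"wx":0,"wy":0,"wz":0,"claw":1},
    {"tx":0,"ty":0,"tz":0,"wx":0,"wy":0,"wz":0,"claw":1}
  ]
}}

```text
clock: 7.02
tcp_pos: [0.4715, 0.1142, 0.159]
orientation: [-0.001, 0.879, 0.477, -0.001]
wrist_force: [-0.3, 0.2, -0.5]
finger_gap: 0.0221
grip_force: 59.0
```

```bash
cat > br2.py <<'E'
from br import *
def rep(mn=1):
    s=env.get_state(); c=look("wrist"); P=cloud(c);I=cv2.cvtColor(c["image"],cv2.COLOR_BGR2HSV); x0=s["tcp_pos"]
    near=np.hypot(P[...,0]-x0[0],P[...,1]-x0[1])<.07
    b=near&(I[...,0]>=100)&(I[...,0]<=125)&(I[...,1]>110)&(I[...,2]>60); zt=np.percentile(P[b][:,2],95); t=b&(P[...,2]>zt-.004)
    y=near&(I[...,0]>=20)&(I[...,0]<=35)&(I[...,1]>90)&(I[...,2]>90)&(P[...,2]>.08)
    hub=P[t][:,:2].mean(0); z=np.median(P[y][:,2])
    print("tcp",x0.round(4),"top z",zt.round(4),"circ",np.round(cv2.minEnclosingCircle(P[t][:,:2].astype(np.float32))[0],4),"arm z",z.round(4),"n",y.sum(),fit3(P[y][:,:2],.005,.05,hub),fit3(plane_xy(c,y,z),.005,.05,hub))
    return c
E
python3 - <<'E'
from br2 import *
st(); c=rep(); cv2.imwrite("pics/w5.png",c["image"]); rep()
E
```

```text
{'clock': 7.025, 'joint_pos': [0.0719, 0.1926, -0.3428, 1.0386, 0.0, 2.2193], 'tcp_pos': [0.4715, 0.1142, 0.159], 'orientation': [-0.0007, 0.879, 0.4769, -0.0014], 'wrist_force': [-0.3148, 0.2024, -0.4582], 'finger_gap': 0.0221, 'grip_force': 58.9921}
tcp [0.4715 0.1142 0.159 ] top z 0.167 circ [0.471  0.1127] arm z 0.1281 n 2202 (array([0.4718, 0.113 ]), np.float64(-19.6), np.float64(0.109)) (array([0.4719, 0.113 ]), np.float64(-19.5), np.float64(0.116))
tcp [0.4724 0.1133 0.1601] top z 0.168 circ [0.4717 0.1118] arm z 0.1292 n 2203 (array([0.4728, 0.112 ]), np.float64(-19.7), np.float64(0.109)) (array([0.4729, 0.112 ]), np.float64(-19.6), np.float64(0.116))
```

Brush and shaft agree within noise. I descend slowly and watch the force.

Request:
{"op": "carry_out", "data": {
  "moves": [
    {"tx":0,"ty":0.05,"tz":-1.5,"wx":0,"wy":0,"wz":0,"claw":1},
    {"tx":0,"ty":0,"tz":-0.5,"wx":0,"wy":0,"wz":0,"claw":1},
    {"tx":0,"ty":0,"tz":-0.3,"wx":0,"wy":0,"wz":0,"claw":1},
    {"tx":0,"ty":0,"tz":0,"wx":0,"wy":0,"wz":0,"claw":1}
  ]
}}

```text
clock: 7.62
tcp_pos: [0.4726, 0.1129, 0.1373]
orientation: [-0.0, 0.88, 0.475, -0.0]
wrist_force: [-0.2, -0.0, -0.9]
finger_gap: 0.0219
grip_force: 59.0
```

Request:
{"op": "carry_out", "data": {
  "moves": [
    {"tx":0,"ty":0,"tz":-0.3,"wx":0,"wy":0,"wz":0,"claw":1},
    {"tx":0,"ty":0,"tz":-0.3,"wx":0,"wy":0,"wz":0,"claw":1},
    {"tx":0,"ty":0,"tz":0,"wx":0,"wy":0,"wz":0,"claw":1}
  ]
}}

```text
clock: 8.0
tcp_pos: [0.4728, 0.1132, 0.1313]
orientation: [0.0, 0.88, 0.475, -0.0]
wrist_force: [-0.6, 0.1, -1.4]
finger_gap: 0.0227
grip_force: 59.0
```

Request:
{"op": "carry_out", "data": {
  "moves": [
    {"tx":0,"ty":0,"tz":-0.3,"wx":0,"wy":0,"wz":0,"claw":1},
    {"tx":0,"ty":0,"tz":-0.3,"wx":0,"wy":0,"wz":0,"claw":1},
    {"tx":0,"ty":0,"tz":0,"wx":0,"wy":0,"wz":0,"claw":1}
  ]
}}

```text
clock: 8.38
tcp_pos: [0.4729, 0.1133, 0.1256]
orientation: [0.0, 0.88, 0.475, 0.0]
wrist_force: [-1.0, 1.2, 2.7]
finger_gap: 0.022
grip_force: 59.2
```

Request:
{"op": "carry_out", "data": {
  "moves": [
    {"tx":0,"ty":0,"tz":-0.2,"wx":0,"wy":0,"wz":0,"claw":1},
    {"tx":0,"ty":0,"tz":0,"wx":0,"wy":0,"wz":0,"claw":1}
  ]
}}

```text
clock: 8.62
tcp_pos: [0.473, 0.1133, 0.1237]
orientation: [0.0, 0.88, 0.475, 0.0]
wrist_force: [-2.2, 1.0, 4.9]
finger_gap: 0.0221
grip_force: 59.3
```

Run:
```python
from br2 import *
f=[]
for i in range(6):
    c=rep() if i in(0,3) else look("wrist"); s=env.get_state(); f.append(np.r_[s["wrist_force"],s["tcp_pos"]])
print(np.round(f,4),np.mean(f,0).round(4))
```

```text
tcp [0.473  0.1133 0.1237] top z 0.1317 circ [0.4721 0.1122] arm z 0.0928 n 2217 (array([0.4734, 0.112 ]), np.float64(-19.8), np.float64(0.111)) (array([0.4735, 0.112 ]), np.float64(-19.8), np.float64(0.118))
tcp [0.473  0.1133 0.1238] top z 0.1318 circ [0.4723 0.1119] arm z 0.0929 n 2223 (array([0.4734, 0.112 ]), np.float64(-19.8), np.float64(0.111)) (array([0.4735, 0.112 ]), np.float64(-19.7), np.float64(0.118))
[[-1.5264  0.5317  5.1223  0.473   0.1133  0.1237]
 [-1.6184  0.7175  4.946   0.473   0.1133  0.1237]
 [-1.5638  1.4133  5.292   0.473   0.1133  0.1238]
 [-2.0567  1.0214  4.6225  0.473   0.1133  0.1237]
 [-2.3556  0.6627  5.612   0.473   0.1133  0.1237]
 [-1.9337  1.0684  5.1218  0.473   0.1133  0.1238]] [-1.8424  0.9025  5.1194  0.473   0.1133  0.1237]
```

Force and height agree: about 2.2 mm compressed, 9 mm-plus meshed. I press about 3.7 mm more.

Request:
{"op": "carry_out", "data": {
  "moves": [
    {"tx":-0.05,"ty":0.03,"tz":-0.2,"wx":0,"wy":0,"wz":0,"claw":1},
    {"tx":0,"ty":0,"tz":-0.17,"wx":0,"wy":0,"wz":0,"claw":1},
    {"tx":0,"ty":0,"tz":0,"wx":0,"wy":0,"wz":0,"claw":1},
    {"tx":0,"ty":0,"tz":0,"wx":0,"wy":0,"wz":0,"claw":1}
  ]
}}

```text
clock: 9.43
tcp_pos: [0.4729, 0.1133, 0.1204]
orientation: [0.001, 0.88, 0.475, 0.001]
wrist_force: [-2.1, 0.8, 7.0]
finger_gap: 0.022
grip_force: 59.5
```

Run:
```python
from br2 import *
f=[]
for i in range(8):
    c=rep() if i in(0,5) else look("wrist"); s=env.get_state(); f.append(np.r_[s["wrist_force"],s["tcp_pos"]])
print(np.mean(f,0).round(4),np.std(f,0).round(4))
a=cv2.resize(look("top")["image"][150:230,120:330],(800,305)); b=c["image"][100:384,100:420]
out=np.zeros((590,800,3),np.uint8); out[:305]=a; out[305:589,:320]=b; sd=look("side")["image"][150:300,180:400]; out[305:589,330:746]=cv2.resize(sd,(416,284)); cv2.imwrite("pics/fin.png",out)
```

```text
tcp [0.4729 0.1133 0.1204] top z 0.1284 circ [0.4725 0.1121] arm z 0.0895 n 2219 (array([0.4734, 0.1121]), np.float64(-19.8), np.float64(0.111)) (array([0.4734, 0.1121]), np.float64(-19.8), np.float64(0.118))
tcp [0.473  0.1133 0.1205] top z 0.1284 circ [0.4722 0.1119] arm z 0.0896 n 2220 (array([0.4734, 0.112 ]), np.float64(-19.8), np.float64(0.111)) (array([0.4735, 0.1121]), np.float64(-19.8), np.float64(0.118))
[-1.695   0.5794  7.1829  0.473   0.1133  0.1205] [0.6955 0.4876 0.6628 0.     0.     0.    ]
```

View pics/fin.png

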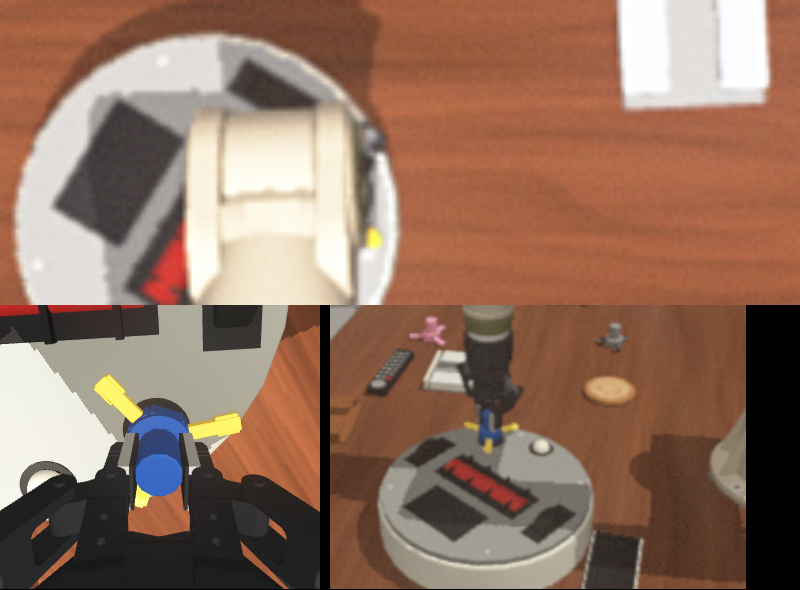

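The brush sits low on the shaft, upright and still gripped; the rack is empty. About 5.3 mm pressed, so I add a little more.

Request:
{"op": "carry_out", "data": {
  "moves": [
    {"tx":0,"ty":0,"tz":-0.07,"wx":0,"wy":0,"wz":0,"claw":1},
    {"tx":0,"ty":0,"tz":0,"wx":0,"wy":0,"wz":0,"claw":1},
    {"tx":0,"ty":0,"tz":0,"wx":0,"wy":0,"wz":0,"claw":1},
    {"tx":0,"ty":0,"tz":0,"wx":0,"wy":0,"wz":0,"claw":1}
  ]
}}

```text
clock: 10.42
tcp_pos: [0.4729, 0.1133, 0.1198]
orientation: [0.001, 0.88, 0.475, 0.001]
wrist_force: [-1.5, 0.7, 8.1]
finger_gap: 0.0221
grip_force: 59.6
```

Run:
```python
from br2 import *
f=[]
for i in range(10):
    c=rep() if i in(0,9) else look("wrist"); s=env.get_state(); f.append(np.r_[s["wrist_force"],s["tcp_pos"]])
print(np.mean(f,0).round(4),np.std(f,0).round(4))
```

```text
tcp [0.4729 0.1133 0.1198] top z 0.1278 circ [0.4724 0.112 ] arm z 0.0889 n 2219 (array([0.4734, 0.112 ]), np.float64(-19.8), np.float64(0.111)) (array([0.4735, 0.112 ]), np.float64(-19.8), np.float64(0.118))
tcp [0.4729 0.1133 0.1198] top z 0.1278 circ [0.4719 0.112 ] arm z 0.089 n 2219 (array([0.4734, 0.112 ]), np.float64(-19.8), np.float64(0.111)) (array([0.4735, 0.1121]), np.float64(-19.8), np.float64(0.118))
[-2.1995 -0.0634  7.6929  0.4729  0.1133  0.1198] [0.4646 0.4925 0.4116 0.     0.     0.    ]
```

```bash
python3 -c "
from workcell import env; print(env.hand_in())"
```

```text
the job is handed in; nothing more can be done
None
```

The job is handed in: the brush is fully home on the drive shaft, still gripped, with the shaft held down about 6 mm (5.5 mm by force, 6.2 mm by height), and the rest of the table was not touched.

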